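Run the mosaic board out to the overhang gauge and hold it

TASK

Swing the steel hasp up off the board and right over, past upright, so that it stays back; then slide the mosaic board out over the end of its stand until its outer end is level with the blade of the gauge. From there on most of its weight hangs off the stand, so never let it tip: finish while still holding the board by its tail, flat on the stand with its end at the blade, so that I can clamp the edging on. Leave the gauge and the things lying about alone.

Things in the scene. Friction and masses are not known exactly. Their poses are not given: they have to be found in the camera images.
- stand: Wooden bench stand fixed to the table: deck 210 long (its x) x 94 wide (its y), deck top 60 mm above the table; origin under its centre at table height, x points outward, the way the board slides. A guide rail 10 mm wide, top 68 mm above the table, runs along each long side; the 74 mm channel between them takes the board with 2 mm play a side and is open above and at both ends. The staple on the -y rail reaches 84 mm above the table.
- stand_edge (a point): Middle of the outward end edge of the stand's deck, at deck height (60 mm above the table).
- hasp (a joint): Angle of the hasp, rad: 0 = lying level across the board with its slot over the staple, just ahead of the cleat so that the board cannot slide out; pi/2 = upright; 2.2 = stop, leaning back over the stand's +y side. Very light friction: let go before upright it falls back shut, let go past upright (from about 1.7 rad) it falls on to the stop and stays there.
- hasp_pin (a point): Middle of the hasp's hinge pin, on the stand's +y rail, 74 mm above the table and 50 mm inward of the stand's centre; the pin lies along the stand's x.
- hasp_bar (a point): Middle of the hasp's round T bar, 127 mm from the pin, 10 mm thick and 80 mm long, parallel to the pin. With the hasp shut it stands 74 mm above the table, 38 mm clear of the stand's -y side with only the table beneath. The strap, 26 mm wide and 3 mm thick, meets it in the middle, so 27 mm of bare bar stand out on each side of the strap.
- board: Plywood board, loose, 270 long (its x) x 70 wide x 9 thick with a mosaic 6 mm high on its outer part, 0.3 to 0.55 kg; origin at the centre of its underside, x points to its outer end as the stand's x, z up. It lies in the stand's channel, outer end already somewhat past the stand. Its centre of mass lies about 120 mm from its outer end, so beyond about 120 mm of overhang it tips unless its tail is held down (1 to 5 N at the cleat).
- board_cleat (a point): Centre of the upright wooden cleat across the board's tail, the grip: 16 mm along the board, 36 mm across it, rising 31 mm above the board's top face; 121 mm inward of the board's middle. This point is 15.5 mm above the board's top face.
- board_end (a point): Middle of the board's outer end, at its top face.
- gauge: Overhang gauge fixed to the table beside the board's path on the stand's -y side: a wooden foot with an upright steel blade, 3 mm thick, 20 mm wide, top 100 mm above the table, 12 mm clear of the board's edge. Origin at table height under the middle of the blade; x as the stand's x. The board's end is level with the blade when its x in this frame is 0.
- gauge_blade (a point): Middle of the gauge's blade at the height of the board's top face (69 mm above the table).
- glue_tube: tube of craft glue, 32 x 119 x 24 mm, lying near the front edge of the table; a bystander, to be left alone; origin under its centre.
- eraser: plastic eraser in a card sleeve, 20 x 43 x 12 mm, lying near the front edge of the table; a bystander, to be left alone; origin under its centre.
- phone: phone in a dark case, 152 x 73 x 11 mm, lying at the left; a bystander, to be left alone; origin under its centre.
There are look-alikes about, which are no part of the job. There is more than one size of the gauge; the job needs the largest.

How it is judged (in metres and radians):
On the way, in this order (a step that is already met when the one before it is completed fails the run):
1. the hasp is swung back past upright while the board still lies inward (value of joint hasp above 1.65 rad and x of board_end in the frame of gauge below -0.02 m), for 0.2 s.
2. the board's outer end reaches the gauge blade, lying flat (x of board_end in the frame of gauge between -0.006 and 0.006 m and angle between board's own z axis and vertical below 0.04 rad), for 0.2 s.
At the end, for the whole second after the job is handed in: Fingers still bear on the board (over 1 N); it is still and flat on the stand (within 0.04 rad, outer end 63 to 75 mm up, on the stand, clear of the gauge), its outer end within 6 mm of the blade's middle along the slide; hasp back past upright (over 1.65 rad) (all of step 2 and value of joint hasp above 1.65 rad and contact force between the fingers and board above 1 N and contact force between board and stand above 0.5 N and contact force between board and gauge below 0.3 N and linear speed of board below 0.01 m/s and z of board_end in the frame of stand between 0.063 and 0.075 m); the arm keeps its last pose, push and grip.
It fails at once if the board tips (more than 0.15 rad from level) (angle between board's own z axis and vertical above 0.15 rad).
It fails at once if the gauge is struck (over 8 N) (contact force between any of the arm, the fingers, board and gauge above 8 N).
It fails at once if something lying about is shifted by more than 30 mm (distance of any of glue_tube, eraser, phone from where it was at the start of the episode above 0.03 m).
It also fails if it takes over 48 s, if anything falls off the work surface, if the arm or the gripper's body presses on something with over 40 N, if the wrist force passes 120 N, or if a joint passes its speed limit or range.

ROBOT

A 6-joint arm with a two-finger parallel gripper is mounted at the origin on a cart in front of the work surface, level with it; the furniture and walls round the work are solid. World frame = base frame: x ahead of the robot, y to its left, z up, the work surface at z = 0. Lengths are in mm, angles in rad, forces in N, time in s.
With the tool pointing down it reaches from about 350 to 850 mm from the base axis. Payload 8.1 kg.
Tool frame: the origin (TCP) lies at the very end of the fingers, on their centre line; the grasp point (between the pads) lies 19 mm behind it (bot.grip_point_offset is the z of the grasp point in the tool frame, in mm); z points along the fingers, y is the line along which they close (so a half turn about z gives the same grasp; the last joint's range is limited). The gripper opens to 93 mm and grips with 3 to 60 N. Pads are 15 mm wide; open, the fingers measure 128 mm over their backs; the gripper's body (75 mm by 188 mm) begins 65 mm behind the grasp point.
Start: joints at [-1.373, 0.13, 1.488, -0, 1.523, -0.085], TCP at [167.447, -576.165, 218.635] pointing down, gripper open.
Joint ranges: [-2.96, 2.96], [-0.89, 2.26], [0.02, 2.5], [-1.34, 4.48], [0, 2.73], [-2.66, 2.66]. Speed limits (rad/s): [2.39, 2.39, 2.79, 3.14, 3.14, 3.14].

INTERFACE

Orientations are given as a unit quaternion [x, y, z, w].
In Python, from bench import bot, snapshot, ticket gives the robot as it stands.
- The arm moves only by the tool jog_arm, never from a script. Its argument "commands" is a list of rows, each a list of 3 entries, a list of its own where there are three numbers: the turn, a rotation vector about the world's x, y, z in degrees, then the shift along the world's x, y, z in m, then the opening, from 0 (shut) to 1 (fully open). In form: [[[ax, ay, az], [x, y, z], grip], ...]. A call has 1 to 10 rows; each row shifts and turns the commanded pose from where the row before left it; what a row does not reach is not made up. A row lasts 1/8 s, in which the tool goes at most 62.5 mm and 10.7 degrees, less where a joint would pass 70% of its speed; a pose out of reach is approached as far as the arm can. A call is refused whole if a number of a shift passes 0.0625 or a number of a turn 10.7, either way. A call with a gripper value outside its range is refused whole. The fingers move at their own pace and stop on an object; the grip force is fixed at half the most. Time passes only in rows, so rows that do not move let the fingers close. It gives the time, the measured TCP pose, the force, the opening and the grip force at its end, in the units of the state.
- bot.read_state(): the state, without advancing time (a new reading comes with each control period).
- snapshot(name): name is "scene" or "top"; returns a dict with "pixels" (420x560x3 uint8, red, green, blue), "fx", "fy", "cx", "cy" (pixels), "distortion" ([k1, k2, p1, p2, k3] as OpenCV has them; the pictures are not rectified), "cam_to_world" (4x4, takes a point from camera to world coordinates). Camera axes: x right, y down, z forward; pixel columns grow to the right and rows downward; lengths in mm; the calibration is good to about 2 mm. A picture is of the moment at which its call begins. There is no depth.
- ticket.close_job(): hands the job in; it is judged then, once.
The state is a dict: "time_s": time; "joints": joint angles; "dq": joint speeds; "joint_torque": joint torques, N m; "ee_pos": TCP position; "eef_rot": TCP orientation; "wrist_force": force on the tool from outside, world axes, zero at the start; "moment": the same for the moment, N m; "finger_gap": opening from 0.0 (shut) to 1.0 (fully open); "grasp_force": force on a finger pad.
Only numpy, scipy, OpenCV 4.12 (cv2) and the standard library are available. Lean on these libraries where they do the work, as an engineer would, in place of code of your own. Each camera call takes 0.05 s, during which the arm holds its last target. There are 200 camera calls.

## Working session

There is one attempt and no reset: what is moved stays moved. The work goes in short steps, Python scripts to look and compute and a tool call to move; the robot and the scene stay as the last step left them, time stands still between calls to the robot, and variables do not carry over. Pictures are saved under pics/ and viewed, at most 10 in all, crops included, and the job is handed in when it is done.

Besides the shell and the picture viewer there is one more tool, called after ">>>" by a JSON object that holds its "name" and its "arguments", one argument or row to a line. jog_arm: Moves the arm, as the interface text tells. Its arguments: {"type":"object","properties":{"commands":{"type":"array"}},"required":["commands"]}

```bash
mkdir -p pics; cat > h.py <<'E'
import numpy as np, cv2
from bench import bot, snapshot, ticket
def cam(s):
    K=np.array([[s["fx"],0,s["cx"]],[0,s["fy"],s["cy"]],[0,0,1.]]); return K,np.array(s["distortion"],float),np.array(s["cam_to_world"],float)
def ray(s,px):
    K,d,T=cam(s); p=cv2.undistortPoints(np.array(px,float).reshape(-1,1,2),K,d).reshape(-1,2)
    r=np.c_[p,np.ones(len(p))]@T[:3,:3].T; return T[:3,3],r
def onplane(s,px,z):
    o,r=ray(s,px); return o+r*((z-o[2])/r[:,2])[:,None]
def proj(s,P):
    K,d,T=cam(s); Ti=np.linalg.inv(T); rv,_=cv2.Rodrigues(Ti[:3,:3])
    return cv2.projectPoints(np.array(P,float).reshape(-1,1,3),rv,Ti[:3,3],K,d)[0].reshape(-1,2)
E
python3 - <<'E'
from h import *
import pickle
for n in("scene","top"):
    s=snapshot(n); pickle.dump(s,open(n+".pkl","wb"))
    cv2.imwrite(f"pics/{n}0.png",cv2.resize(s["pixels"][:,:,::-1],(800,600),interpolation=cv2.INTER_CUBIC))
    print(n,np.round(s["cam_to_world"],2).tolist(),s["fx"])
st=bot.read_state();print(st["eef_rot"],st["finger_gap"],st["time_s"],bot.grip_point_offset)
E
```

```text
scene [[-0.88, -0.26, 0.4, 98.88], [-0.48, 0.48, -0.73, 561.15], [-0.0, -0.84, -0.55, 646.33], [0.0, 0.0, 0.0, 1.0]] 387.61338175463226
top [[-0.0, -0.98, 0.19, 303.31], [-1.0, 0.0, -0.02, -170.41], [0.01, -0.19, -0.98, 1154.71], [0.0, 0.0, 0.0, 1.0]] 507.2631175809613
[ 9.90017891e-01  1.40939409e-01 -4.51208561e-05 -8.09666177e-04] 1.0005112761453407 0.1 -18.8
```

View pics/scene0.png

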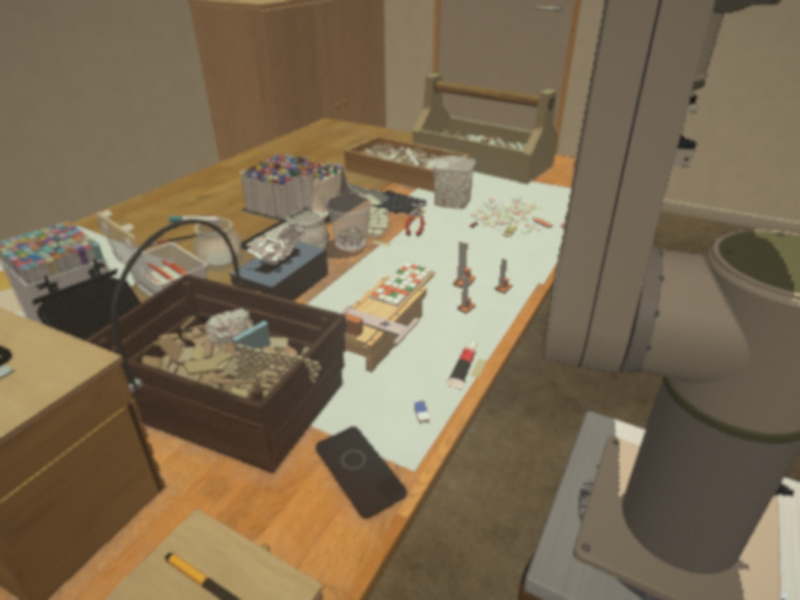

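View pics/top0.png

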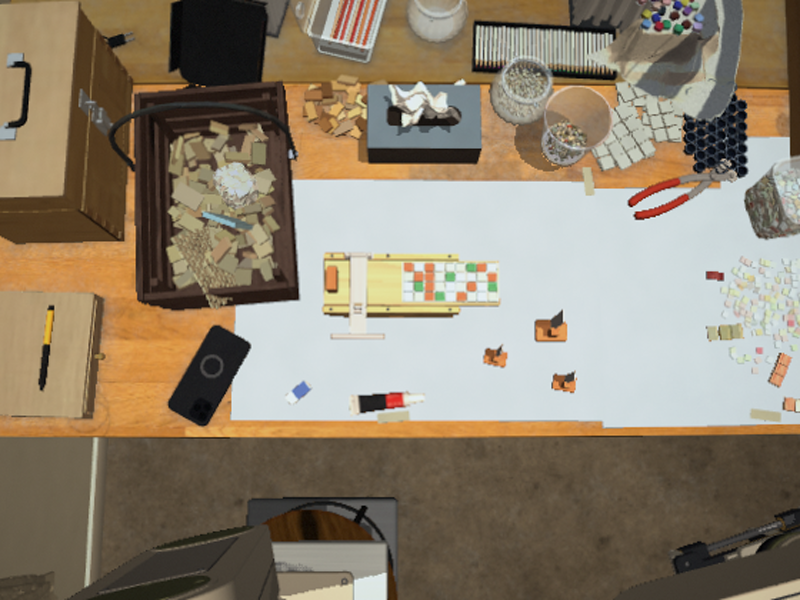

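The top view (800 px scale) shows the stand and board at about (390,284). The hasp is at x≈357, its T bar at (357,336) and the cleat at (331,278). There are three gauge candidates: (551,328), (495,356) and (564,382). The first looks largest and sits just beside the board's path on the bar side. I'll check it in an enlarged crop.

```bash
python3 - <<'E'
from h import *
import pickle
t=pickle.load(open("top.pkl","rb")); im=t["pixels"][:,:,::-1]
c=im[165:285,215:415]; cv2.imwrite("pics/crop1.png",cv2.resize(c,(800,480),interpolation=cv2.INTER_CUBIC))
s=pickle.load(open("scene.pkl","rb")); im=s["pixels"][:,:,::-1]
c=im[160:270,220:370]; cv2.imwrite("pics/crop2.png",cv2.resize(c,(800,587),interpolation=cv2.INTER_CUBIC))
E
```

```text
(no output)
```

View pics/crop1.png

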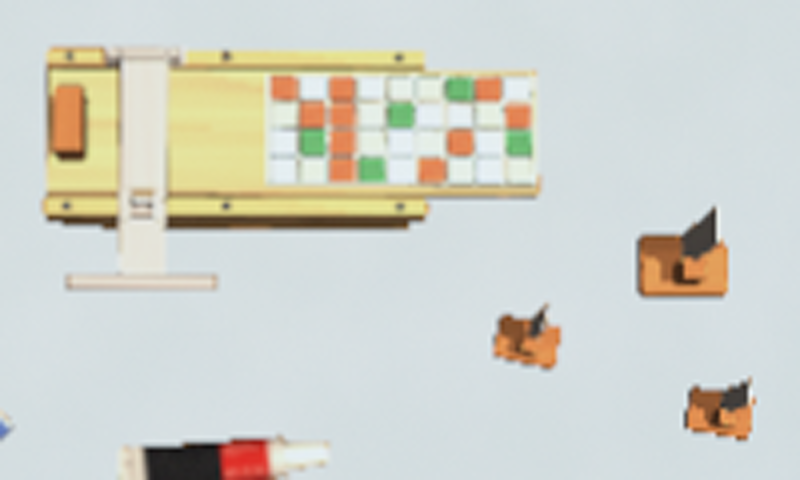

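View pics/crop2.png

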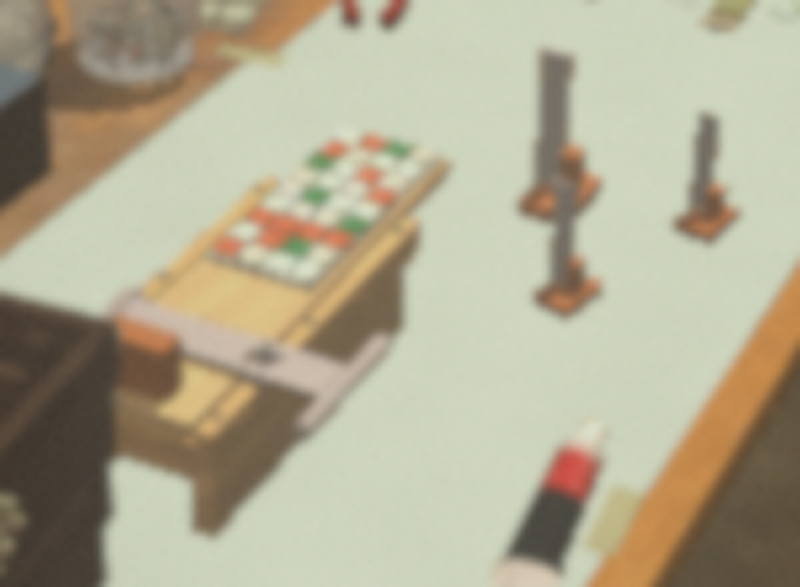

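Crop 1 shows the largest gauge, with its foot at crop (682,265) and blade top edge at (715,208)–(715,240). The second crop confirms it has the tallest blade. The board end is at crop x≈539, the cleat top spans (54–84, 85–150), and the T bar runs (66–216, 281). Next I'll convert these to world coordinates.

```bash
python3 - <<'E'
from h import *
import pickle
t=pickle.load(open("top.pkl","rb")); s=pickle.load(open("scene.pkl","rb"))
c=lambda u,v:((u+.5)/4-.5+215,(v+.5)/4-.5+165)
k=150/800
c2=lambda u,v:((u+.5)*k-.5+220,(v+.5)*k-.5+160)
for n,p,z in[("end+y",(538,72),69),("end-y",(540,188),69),("cleat ul",(54,85),100),("cleat lr",(84,150),100),("bar in",(66,277),79),("bar out",(216,277),79),
 ("hinge",(145,55),74),("standedge+",(425,58),68),("standedge-",(427,208),68),("stand in+",(48,52),68),("stand in-",(44,207),68),("blade top+",(715,209),100),("blade top-",(715,241),100),("foot tl",(639,238),10),("foot br",(727,296),5)]:
    print(n,np.round(onplane(t,[c(*p)],z)[0],1))
for n,p,z in[("blade topL",(541,52),100),("blade topR",(573,57),100),("barin",(303,432),74),("barout",(386,341),74),("end -y",(449,163),69),("cleat top near L",(117,325),100),("cleat top near R",(180,352),100)]:
    print("sc",n,np.round(onplane(s,[c2(*p)],z)[0],1))
# mask-based measures
im=cv2.cvtColor(t["pixels"],cv2.COLOR_RGB2HSV)[165:285,215:415]
dark=((im[...,2]<90)).astype(np.uint8); n,l,st,ce=cv2.connectedComponentsWithStats(dark)
for a in st[1:]:
    if a[4]>12: print(a[:2]+[215,165],a[2:])
E
```

```text
end+y [ 577.7 -334.    69. ]
end-y [ 512.4 -333.2   69. ]
cleat ul [562.8 -70.  100. ]
cleat lr [527.3 -86.5 100. ]
bar in [462.3 -76.1  79. ]
bar out [ 462.2 -156.4   79. ]
hinge [ 586.1 -117.2   74. ]
standedge+ [ 585.9 -271.7   68. ]
standedge- [ 501.6 -271.2   68. ]
stand in+ [589.4 -63.3  68. ]
stand in- [502.4 -62.6  68. ]
blade top+ [ 494.9 -421.7  100. ]
blade top- [ 477.7 -420.9  100. ]
foot tl [ 494.4 -398.3   10. ]
foot br [ 461.4 -449.     5. ]
sc blade topL [ 493.9 -421.2  100. ]
sc blade topR [ 475.5 -424.2  100. ]
sc barin [458.9 -78.7  74. ]
sc barout [ 458.3 -159.1   74. ]
sc end -y [ 507.9 -332.    69. ]
sc cleat top near L [556.7 -78.6 100. ]
sc cleat top near R [519.9 -74.4 100. ]
[386 218] [ 8 11 57]
[231 219] [13  2 17]
[257 220] [28  2 33]
[288 220] [29  2 50]
[384 231] [ 5  5 13]
[395 261] [ 7  6 30]
[251 276] [ 19   9 155]
```

```bash
python3 - <<'E'
from h import *
import pickle
t=pickle.load(open("top.pkl","rb")); s=pickle.load(open("scene.pkl","rb"))
f=.7
def tri(a,b):
    o1,r1=ray(t,[np.array(a)*f]); o2,r2=ray(s,[np.array(b)*f]); r1=r1[0];r2=r2[0]
    A=np.c_[r1,-r2]; k=np.linalg.lstsq(A,o2-o1,rcond=None)[0]; p,q=o1+k[0]*r1,o2+k[1]*r2
    print(np.round((p+q)/2),"gap",round(np.linalg.norm(p-q),1))
tri((298,299),(345,320)); tri((285,84),(187,280)); tri((480,147),(327,247)); 
tri((331,278),(352,325))
E
```

```text
[513. -30. 133.] gap 16.5
[844.  -4. 127.] gap 0.1
[ 761. -310.   73.] gap 5.2
[545. -77.  84.] gap 4.4
```

>>> {"name": "jog_arm", "arguments": {
  "commands": [
    [[0, 0, 7.38], [0.0293, 0.0433, -0.004], 0.28],
    [[0, 0, 7.38], [0.0293, 0.0433, -0.004], 0.28],
    [[0, 0, 7.38], [0.0293, 0.0433, -0.004], 0.28],
    [[0, 0, 7.38], [0.0293, 0.0433, -0.004], 0.28],
    [[0, 0, 7.38], [0.0293, 0.0433, -0.004], 0.28],
    [[0, 0, 7.38], [0.0293, 0.0433, -0.004], 0.28],
    [[0, 0, 7.38], [0.0293, 0.0433, -0.004], 0.28],
    [[0, 0, 7.38], [0.0293, 0.0433, -0.004], 0.28],
    [[0, 0, 7.38], [0.0293, 0.0433, -0.004], 0.28],
    [[0, 0, 7.38], [0.0293, 0.0433, -0.004], 0.28]
  ]
}}

```text
time_s: 1.35
ee_pos: [461.0, -141.5, 178.3]
eef_rot: [0.706, 0.709, -0.0, -0.0]
wrist_force: [0.3, -1.0, 0.9]
finger_gap: 0.279
grasp_force: 0.0
```

>>> {"name": "jog_arm", "arguments": {
  "commands": [
    [[0, 0, 0], [-0.0005, -0.002, -0.04], 0.28],
    [[0, 0, 0], [0, 0, -0.03], 0.28],
    [[0, 0, 0], [0, 0, -0.014], 0.28],
    [[0, 0, 0], [0, 0, 0], 0.28]
  ]
}}

```text
time_s: 1.85
ee_pos: [459.1, -144.9, 93.8]
eef_rot: [0.707, 0.707, -0.0, -0.001]
wrist_force: [-0.8, -0.0, -0.2]
finger_gap: 0.279
grasp_force: 0.0
```

```bash
python3 - <<'E'
from h import *
a=snapshot("top")["pixels"][165:285,215:355]; b=snapshot("scene")["pixels"][180:270,220:325]
a=cv2.resize(a,(700,600),interpolation=cv2.INTER_CUBIC)[:,:500];b=cv2.resize(b,(350,300),interpolation=cv2.INTER_CUBIC)
b=np.vstack([b,np.zeros((300,350,3),np.uint8)])[:,:300]
cv2.imwrite("pics/g1.png",np.hstack([a,b])[:,:,::-1])
E
```

```text
(no output)
```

View pics/g1.png

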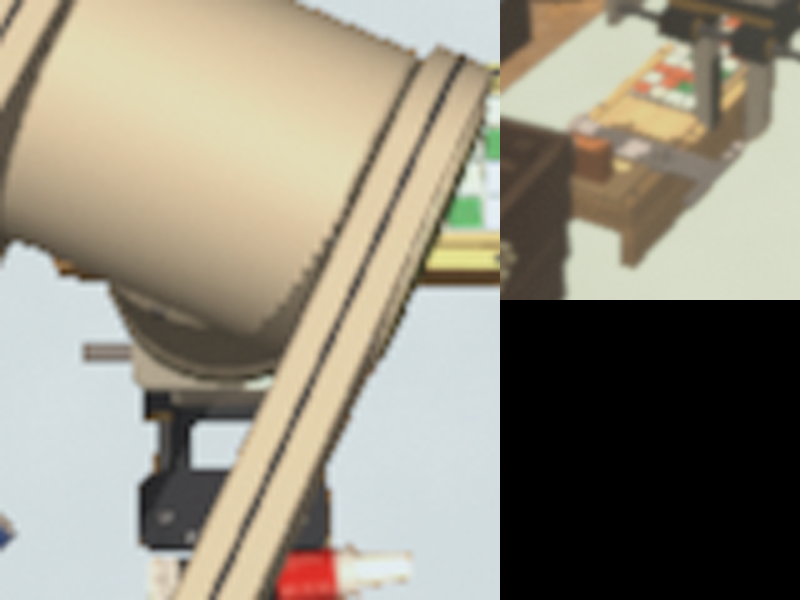

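The scene crop (right inset) shows the two fingers straddling the bar line at its outer stub, at inset (735,150). I'll lower and close.

>>> {"name": "jog_arm", "arguments": {
  "commands": [
    [[0, 0, 0], [0.001, 0.001, -0.014], 0.28],
    [[0, 0, 0], [0, 0, -0.014], 0.28],
    [[0, 0, 0], [0, 0, 0], 0.28],
    [[0, 0, 0], [0, 0, 0], 0.0],
    [[0, 0, 0], [0, 0, 0], 0.0],
    [[0, 0, 0], [0, 0, 0], 0.0],
    [[0, 0, 0], [0, 0, 0], 0.0]
  ]
}}

```text
time_s: 2.82
ee_pos: [459.5, -144.3, 66.7]
eef_rot: [0.707, 0.707, -0.001, -0.001]
wrist_force: [-8.8, -0.1, 5.1]
finger_gap: 0.095
grasp_force: 30.0
```

>>> {"name": "jog_arm", "arguments": {
  "commands": [
    [[0, 0, 0], [0.0014, 0, 0.019], 0.0],
    [[0, 0, 0], [0.0042, 0, 0.0186], 0.0],
    [[0, 0, 0], [0.007, 0, 0.0177], 0.0],
    [[0, 0, 0], [0.0095, 0, 0.0165], 0.0],
    [[0, 0, 0], [0.0119, 0, 0.0149], 0.0],
    [[0, 0, 0], [0.014, 0, 0.0129], 0.0],
    [[0, 0, 0], [0.0158, 0, 0.0107], 0.0],
    [[0, 0, 0], [0, 0, 0], 0.0]
  ]
}}

```text
time_s: 3.82
ee_pos: [526.1, -144.7, 180.8]
eef_rot: [0.707, 0.707, 0.0, 0.002]
wrist_force: [-10.4, 1.2, 17.3]
finger_gap: 0.095
grasp_force: 30.0
```

>>> {"name": "jog_arm", "arguments": {
  "commands": [
    [[0, 0, 0], [0.0157, 0, 0.0102], 0.0],
    [[0, 0, 0], [0.0177, 0, 0.0065], 0.0],
    [[0, 0, 0], [0.0188, 0, 0.0028], 0.0],
    [[0, 0, 0], [0, 0, 0], 0.0]
  ]
}}

```text
time_s: 4.32
ee_pos: [578.1, -144.8, 197.7]
eef_rot: [0.707, 0.707, 0.0, 0.001]
wrist_force: [-1.4, -2.9, 5.7]
finger_gap: 0.098
grasp_force: 30.0
```

>>> {"name": "jog_arm", "arguments": {
  "commands": [
    [[0, 0, 0], [0.019, 0, -0.0001], 0.0],
    [[0, 0, 0], [0.0188, 0, -0.0029], 0.0],
    [[0, 0, 0], [0.0182, 0, -0.0057], 0.0],
    [[0, 0, 0], [0.014, 0, -0.0065], 0.0],
    [[0, 0, 0], [0, 0, 0], 0.0]
  ]
}}

```text
time_s: 4.95
ee_pos: [647.1, -144.9, 180.9]
eef_rot: [0.707, 0.707, -0.0, 0.0]
wrist_force: [0.2, -4.1, 0.2]
finger_gap: 0.094
grasp_force: 30.0
```

>>> {"name": "jog_arm", "arguments": {
  "commands": [
    [[0, 0, 0], [0, 0, 0], 0.6],
    [[0, 0, 0], [0, 0, 0], 0.6],
    [[0, 0, 0], [0, 0, 0], 0.6],
    [[0, 0, 0], [-0.005, 0, 0.02], 0.6],
    [[0, 0, 0], [-0.005, 0, 0.04], 0.6],
    [[0, 0, 0], [-0.01, 0, 0.04], 0.6]
  ]
}}

```text
time_s: 5.7
ee_pos: [626.5, -144.0, 283.8]
eef_rot: [0.707, 0.707, 0.0, 0.0]
wrist_force: [0.9, -1.2, -0.4]
finger_gap: 0.594
grasp_force: 0.0
```

>>> {"name": "jog_arm", "arguments": {
  "commands": [
    [[0, 0, -9], [-0.01, 0.007, 0], 0.38],
    [[0, 0, -9], [-0.01, 0.007, 0], 0.38],
    [[0, 0, -9], [-0.01, 0.007, -0.005], 0.38],
    [[0, 0, -9], [-0.01, 0.007, -0.01], 0.38],
    [[0, 0, -9], [-0.01, 0.007, -0.01], 0.38],
    [[0, 0, -9], [-0.01, 0.007, -0.015], 0.38],
    [[0, 0, -9], [-0.01, 0.007, -0.015], 0.38],
    [[0, 0, -9], [-0.01, 0.007, -0.015], 0.38],
    [[0, 0, -9], [0, 0.006, -0.015], 0.38],
    [[0, 0, -9], [-0.0015, 0.005, -0.015], 0.38]
  ]
}}

```text
time_s: 6.95
ee_pos: [545.7, -77.0, 182.7]
eef_rot: [1.0, -0.002, 0.001, 0.0]
wrist_force: [0.8, 0.1, 0.4]
finger_gap: 0.378
grasp_force: 0.0
```

```bash
python3 - <<'E'
from h import *
a=snapshot("top")["pixels"][120:270,200:370]; b=snapshot("scene")["pixels"][140:290,170:340]
f=lambda i:cv2.resize(i,(400,353),interpolation=cv2.INTER_CUBIC)
cv2.imwrite("pics/g2.png",np.hstack([f(a),f(b)])[:,:,::-1]); s=bot.read_state(); print(s["ee_pos"],s["eef_rot"],s["joints"])
E
```

```text
[544.48305252 -76.57120302 180.93420786] [ 9.99999416e-01 -7.25594610e-04 -7.58236968e-04 -2.57819034e-04] [-2.33072936e-01  1.71268001e-02  1.67615971e+00  1.53717109e-04
  1.44990060e+00  1.33915592e+00]
```

View pics/g2.png

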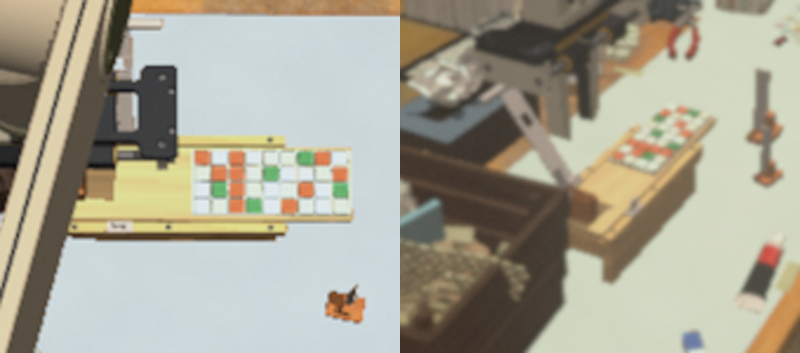

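The hasp leans back at right-panel (530,140). The board end is still at left-panel (351,185), and the fingers hang above the cleat at right-panel (575,205). I'll descend onto the cleat.

>>> {"name": "jog_arm", "arguments": {
  "commands": [
    [[0, 0, 0], [0, -0.0005, -0.04], 0.38],
    [[0, 0, 0], [0, 0, -0.03], 0.38],
    [[0, 0, 0], [0, 0, -0.02], 0.38],
    [[0, 0, 0], [0, 0, -0.01], 0.38],
    [[0, 0, 0], [0, 0, -0.007], 0.38],
    [[0, 0, 0], [0, 0, 0], 0.38]
  ]
}}

```text
time_s: 7.8
ee_pos: [545.7, -77.8, 74.6]
eef_rot: [1.0, 0.0, 0.0, 0.0]
wrist_force: [-0.1, 0.1, 0.3]
finger_gap: 0.376
grasp_force: 0.0
```

>>> {"name": "jog_arm", "arguments": {
  "commands": [
    [[0, 0, 0], [0, 0, -0.0015], 0.0],
    [[0, 0, 0], [0, 0, 0], 0.0],
    [[0, 0, 0], [0, 0, 0], 0.0],
    [[0, 0, 0], [0, 0, 0], 0.0]
  ]
}}

```text
time_s: 8.3
ee_pos: [545.7, -77.7, 73.2]
eef_rot: [1.0, 0.0, 0.0, 0.0]
wrist_force: [-0.4, 1.6, 3.7]
finger_gap: 0.172
grasp_force: 30.0
```

>>> {"name": "jog_arm", "arguments": {
  "commands": [
    [[0, 0, 0], [0, -0.005, -0.001], 0.0],
    [[0, 0, 0], [0, -0.01, 0], 0.0],
    [[0, 0, 0], [0, -0.01, 0], 0.0],
    [[0, 0, 0], [0, -0.01, 0], 0.0],
    [[0, 0, 0], [0, -0.005, 0], 0.0],
    [[0, 0, 0], [0, 0, 0], 0.0]
  ]
}}

```text
time_s: 9.05
ee_pos: [546.7, -117.2, 73.2]
eef_rot: [1.0, 0.0, 0.001, -0.0]
wrist_force: [-0.1, 4.5, 8.0]
finger_gap: 0.171
grasp_force: 30.0
```

>>> {"name": "jog_arm", "arguments": {
  "commands": [
    [[0, 0, 0], [0, -0.005, 0], 0.0],
    [[0, 0, 0], [-0.0005, -0.01, 0], 0.0],
    [[0, 0, 0], [0, -0.01, 0], 0.0],
    [[0, 0, 0], [0, -0.01, 0], 0.0],
    [[0, 0, 0], [0, -0.005, 0], 0.0],
    [[0, 0, 0], [0, 0, 0], 0.0]
  ]
}}

```text
time_s: 9.8
ee_pos: [546.2, -157.2, 73.2]
eef_rot: [1.0, 0.0, 0.001, -0.0]
wrist_force: [0.3, 5.0, 9.2]
finger_gap: 0.169
grasp_force: 30.0
```

```bash
python3 - <<'E'
from h import *
import pickle
t=snapshot("top");s=snapshot("scene");pickle.dump((t,s),open("m.pkl","wb"))
a=t["pixels"][200:260,330:410]; b=s["pixels"][160:220,290:370]
f=lambda i:cv2.resize(i,(400,300),interpolation=cv2.INTER_CUBIC)
cv2.imwrite("pics/g3.png",np.hstack([f(a),f(b)])[:,:,::-1])
E
```

```text
(no output)
```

View pics/g3.png

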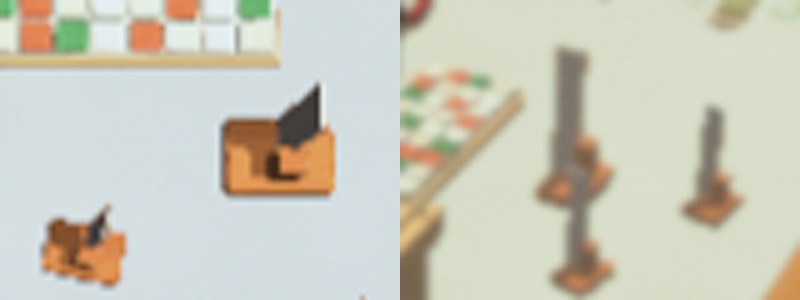

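```bash
python3 - <<'E'
from h import *
import pickle
t,s=pickle.load(open("m.pkl","rb"))
hsv=cv2.cvtColor(t["pixels"],cv2.COLOR_RGB2HSV).astype(int)
g=t["pixels"].astype(int)
for r in (217,219,220,221,222,224): print(r,"V",g[r,386:400].sum(1).tolist())
for r in (200,204,208,212,213): print(r,"R-B",(g[r,378:392,0]-g[r,378:392,2]).tolist())
c=lambda u,v:((u+.5)/5-.5+330,(v+.5)/5-.5+200)
c3=lambda u,v:((u-400+.5)/5-.5+290,(v+.5)/5-.5+160)
for n,p,z in(("end",(279.5,64),69),("end",(279.5,20),69),("blade",(321,85),100),("blade",(321,122),100)): print(n,onplane(t,[c(*p)],z)[0].round(1))
for n,p,z in(("end",(523,96),69),("bladeL",(558,47),100),("bladeR",(587,52),100)): print("sc",n,onplane(s,[c3(*p)],z)[0].round(1))
E
```

```text
217 V [656, 656, 654, 653, 654, 656, 545, 286, 665, 663, 656, 656, 659, 656]
219 V [658, 657, 656, 657, 539, 268, 188, 187, 664, 661, 656, 656, 656, 656]
220 V [656, 657, 564, 518, 269, 187, 188, 187, 663, 661, 656, 659, 656, 659]
221 V [656, 548, 334, 206, 185, 189, 187, 186, 663, 660, 656, 658, 658, 658]
222 V [540, 301, 192, 189, 190, 191, 191, 187, 666, 661, 657, 658, 659, 656]
224 V [185, 187, 189, 186, 191, 186, 189, 190, 655, 627, 655, 655, 656, 656]
200 R-B [-5, -8, -6, -7, -7, -10, -3, -8, -12, -13, -13, -12, -12, -12]
204 R-B [0, 4, 6, 7, 5, 6, 2, 53, -2, -12, -12, -13, -13, -12]
208 R-B [-1, 2, 5, 5, 4, 6, 9, 37, -5, -12, -11, -12, -11, -12]
212 R-B [90, 90, 90, 89, 89, 90, 90, 74, -4, -13, -12, -13, -12, -13]
213 R-B [24, 24, 25, 24, 24, 24, 25, 26, -9, -13, -12, -12, -13, -13]
end [ 510.6 -412.1   69. ]
end [ 530.3 -413.    69. ]
blade [ 495.5 -422.6  100. ]
blade [ 479.6 -421.9  100. ]
sc end [ 509.6 -409.3   69. ]
sc bladeL [ 494.4 -423.5  100. ]
sc bladeR [ 476.3 -425.8  100. ]
```

>>> {"name": "jog_arm", "arguments": {
  "commands": [
    [[0, 0, 0], [0, -0.004, 0], 0.0],
    [[0, 0, 0], [0, -0.0045, 0], 0.0],
    [[0, 0, 0], [0, 0, 0], 0.0],
    [[0, 0, 0], [0, 0, 0], 0.0]
  ]
}}

```text
time_s: 10.4
ee_pos: [546.2, -165.3, 73.2]
eef_rot: [1.0, 0.0, 0.001, -0.001]
wrist_force: [0.6, 6.4, 9.1]
finger_gap: 0.17
grasp_force: 30.0
```

```bash
python3 - <<'E'
from h import *
import pickle
t=snapshot("top")
S=[snapshot("scene") for _ in range(4)]; s=S[0]; P=np.mean([x["pixels"].astype(float) for x in S],0)
pickle.dump((t,s,P),open("m2.pkl","wb"))
g=t["pixels"].astype(int)
for r in (204,208,212): print(r,"R-B",(g[r,382:396,0]-g[r,382:396,2]).tolist())
# vertical-edge lines of blade in scene: row-wise subpixel crossings
G=P.sum(2)
for r in range(168,196,3):
    row=G[r,314:334]; print(r,row.round().astype(int).tolist())
print("col319-326 top rows"); print(G[163:175,316:330].round().astype(int))
for y in(-417,-421,-425):
    print(y,proj(s,[[495,y,100],[475,y,100],[495,y,69],[475,y,69]]).round(1).tolist(), proj(t,[[495,y-1.5,100],[485,y-1.5,100]]).round(2).tolist())
print("end", [proj(s,[[510.5,y,69],[510.5,y,60]]).round(1).tolist() for y in(-417,-421,-425)], proj(t,[[530,-421,69]]))
a=t["pixels"][200:260,330:410]; b=P.round().astype(np.uint8)[160:220,290:370]
f=lambda i:cv2.resize(i,(400,300),interpolation=cv2.INTER_CUBIC)
cv2.imwrite("pics/g4.png",np.hstack([f(a),f(b)])[:,:,::-1])
E
```

```text
204 R-B [8, 6, 8, 9, 9, 5, -1, -10, -12, -12, -11, -11, -11, -11]
208 R-B [4, 4, 5, 4, 5, 2, -1, -9, -12, -12, -12, -12, -12, -13]
212 R-B [88, 89, 89, 89, 88, 88, 89, 42, -9, -13, -12, -13, -12, -12]
168 [639, 638, 639, 639, 640, 638, 627, 611, 606, 614, 625, 632, 634, 635, 639, 639, 641, 640, 639, 638]
171 [636, 638, 638, 638, 637, 628, 574, 460, 378, 360, 365, 375, 412, 499, 598, 633, 638, 638, 637, 635]
174 [637, 638, 637, 638, 637, 630, 574, 459, 371, 349, 349, 359, 418, 524, 610, 638, 641, 638, 638, 639]
177 [516, 534, 573, 619, 634, 629, 574, 454, 367, 349, 348, 378, 475, 589, 635, 639, 638, 638, 638, 638]
180 [460, 520, 602, 632, 637, 628, 572, 451, 366, 349, 352, 382, 482, 595, 637, 641, 641, 641, 642, 640]
183 [622, 637, 641, 642, 638, 628, 572, 450, 365, 347, 351, 385, 485, 596, 637, 642, 642, 643, 643, 643]
186 [640, 641, 640, 640, 634, 597, 499, 400, 354, 348, 352, 382, 468, 566, 612, 630, 638, 640, 640, 640]
189 [640, 640, 640, 640, 629, 576, 458, 370, 352, 346, 344, 341, 355, 374, 400, 486, 594, 636, 642, 642]
192 [638, 638, 638, 638, 627, 573, 456, 370, 352, 356, 351,
[... 637 characters left out ...]
 636]
 [638 638 637 628 574 460 378 360 365 375 412 499 598 633]
 [638 637 637 628 574 458 371 350 348 355 386 484 592 633]
 [637 638 638 629 574 460 370 349 348 354 393 492 597 634]
 [637 638 637 630 574 459 371 349 349 359 418 524 610 638]]
-417 [[320.1, 169.8], [326.3, 171.3], [319.6, 178.8], [325.6, 180.3]] [[391.88, 216.85], [392.09, 221.48]]
-421 [[320.7, 169.3], [326.8, 170.8], [320.1, 178.3], [326.1, 179.8]] [[393.75, 216.85], [393.96, 221.48]]
-425 [[321.2, 168.8], [327.3, 170.2], [320.6, 177.7], [326.6, 179.2]] [[395.61, 216.84], [395.83, 221.48]]
end [[[315.0, 177.7], [314.8, 180.2]], [[315.5, 177.1], [315.4, 179.7]], [[316.0, 176.6], [315.9, 179.1]]] [[389.12297448 203.71553868]]
```

View pics/g4.png

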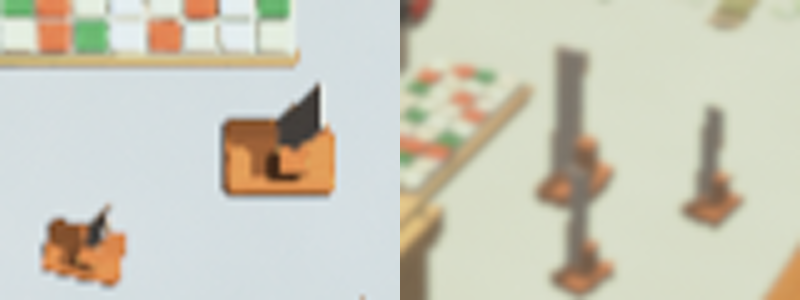

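Top view: the board edge is at px 389.0 (y≈-420.8) and the blade edge at px 393.5 (blade middle ≈-420.3, or up to -424 by the coarser scene view). I'll nudge 1 mm further and hold.

>>> {"name": "jog_arm", "arguments": {
  "commands": [
    [[0, 0, 0], [0, -0.001, 0], 0.0],
    [[0, 0, 0], [0, 0, 0], 0.0],
    [[0, 0, 0], [0, 0, 0], 0.0],
    [[0, 0, 0], [0, 0, 0], 0.0]
  ]
}}

```text
time_s: 11.15
ee_pos: [546.2, -165.8, 73.2]
eef_rot: [1.0, 0.0, 0.001, -0.001]
wrist_force: [0.3, 7.2, 9.8]
finger_gap: 0.174
grasp_force: 30.0
```

```bash
python3 - <<'E'
from h import *
b=bot.read_state(); print(b["ee_pos"],b["wrist_force"],b["grasp_force"],b["dq"])
s=snapshot("scene"); g=s["pixels"].astype(float)
t=snapshot("top")["pixels"].astype(int); print((t[212,384:394,0]-t[212,384:394,2]).tolist())
print(ticket.close_job())
E
```

```text
[ 546.17502732 -165.80740967   73.20213186] [0.27973574 7.17736907 9.75259327] 30.00434160232544 [-1.62486901e-04 -1.14376740e-03 -8.89664625e-05  1.17814050e-03
  1.02815585e-04  9.85373214e-04]
[90, 89, 90, 88, 89, 98, -4, -12, -12, -12]
the job is handed in; nothing more can be done
None
```

The job is handed in: the hasp is back on its stop, and the board's end is at the blade of the largest gauge (within about 2 mm by the top camera, up to about 3 mm by the coarser scene view), held by the cleat with about 10 N of downward press; no verdict was returned.

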